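# Gauge the gap of a sprung-plate jig with a taper gauge

### The arm

A 6-joint arm with a two-finger parallel gripper is mounted at the origin on a cart in front of the work surface, level with it; the furniture and walls round the work are solid. World frame = base frame: x ahead of the robot, y to its left, z up, the work surface at z = 0. Lengths are in m, angles in rad, forces in N, time in s.
With the tool pointing down it reaches from about 0.4 to 0.825 m from the base axis. Payload 7 kg.
Tool frame: the origin (TCP) lies between the finger pads; the fingertips stand 17 mm ahead of it and the grasp point (between the pads) lies 2 mm behind it; z points along the fingers, x is the direction in which the jaws open and shut, and the axes are right-handed (so a half turn about z gives the same grasp; the last joint's range is limited). The gripper opens to 88 mm and grips with 3 to 60 N. Pads are 19 mm wide; open, the fingers measure 130 mm over their backs; the gripper's body (78 mm by 193 mm) begins 47 mm behind the grasp point.
Start: joints at [1.585, 0.359, 0.012, 0, -1.224, -0.288], TCP at [0.183, 0.65, 0.244] pointing down, gripper open.
Joint ranges: [-3.07, 3.07], [-1.43, 2.12], [-1.02, 1.25], [-3.03, 1.67], [-3.05, -0], [-3.03, 3.03]. Speed limits (rad/s): [2.39, 2.39, 3.01, 3.14, 3.14, 3.14].

### API

Orientations are given as a 3x3 rotation matrix whose columns are the frame's x, y, z axes.
In Python, from workcell import bot gives the robot as it stands. The module is installed in compiled form; this text tells all that it offers.
- The arm moves only by the tool servo_tool, never from a script. Its arguments are lists of equal length, an entry for each row: "turn": the turn, a rotation vector about the tool's x, y, z in rad, a list of three; "linear": the shift along the tool's x, y, z in cm, a list of three; "fingers": the finger opening in cm, from 0 to 8.76. In form: {"turn": [[ax, ay, az], ...], "linear": [[tx, ty, tz], ...], "fingers": [fingers, ...]}. A call has 1 to 20 rows; each row shifts and turns the commanded pose from where the row before left it, along the tool's axes as they then stand; what a row does not reach is not made up. A row lasts 1/12 s, in which the tool goes at most 41.7 mm and 7.16 degrees, less where a joint would pass 70% of its speed; a pose out of reach is approached as far as the arm can. A call is refused whole if a number of a shift passes 4.17 or a number of a turn 0.125, either way. A call with a gripper value outside its range is refused whole. The fingers move at their own pace and stop on an object; "force" is the grip in N (left out, the last holds). Time passes only in rows, so rows that do not move let the fingers close. It gives the time, the measured TCP pose, the force and the opening at its end, in the units of the state.
- bot.observe(): the state, without advancing time (a new reading comes with each control period).
- bot.capture(name): name is "side" or "top"; returns a dict with "pixels" (420x560x3 uint8, red, green, blue), "intrinsics" (3x3 intrinsics, pixels), "R" (3x3) and "t" (3): a world point X has camera coordinates R X + t. Camera axes: x right, y down, z forward; pixel columns grow to the right and rows downward; lengths in m; the calibration is good to about 2 mm. A picture is of the moment at which its call begins. There is no depth.
- bot.job_done(): hands the job in, once; it reports no verdict.
The state is a dict: "t": time; "q": joint angles; "qd": joint speeds; "effort": joint torques, N m; "tool_pos": TCP position; "orientation": TCP orientation; "force": force on the tool from outside, world axes, zero at the start; "wrist_torque": the same for the moment, N m; "gripper_width": finger opening in m.
Only numpy, scipy, OpenCV 4.12 (cv2) and the standard library are available. Lean on these libraries where they do the work, as an engineer would, in place of code of your own. Each camera call takes 0.05 s, during which the arm holds its last target. There are 200 camera calls.

### The job

Measure the gap of the jig on the bench: draw the taper gauge (the flat wedge-shaped blade with the flat rectangular handle) straight up out of its stand, and slide it upright, tip down, between the jig's two upright plates near the middle of their length, its flat faces against the plates, until it drags snugly: the sprung plate gives only about a millimetre; do not force it. Finish while still holding the gauge there, motionless at that depth, so that the gap can be read off it. Leave the round plug gauge in its slot and the other things on the bench where they are.

Things in the scene. Friction and masses are not known exactly. Their poses are not given: they have to be found in the camera images.
- taper_gauge: loose steel taper gauge, 90 g, 107 mm tall, upright in one slot of the stand. Origin: middle of the blade's tip edge, z up along it, x through its thickness, y across its width. Blade 20 mm wide (y), 2 mm thick (x) at the tip, growing evenly to 8 mm 60 mm above it; then a shoulder 20 (x) x 32 (y) mm, z = 60 to 65 mm, that rests on the stand; then the handle (see gauge_handle)
- gauge_handle (a point): middle of the taper gauge's flat handle, 88 mm above its tip, axes as the gauge's. The handle is 14 mm thick (x), 24 mm wide (y), from 65 to 107 mm above the tip; it is gripped from above across its thickness
- gauge_stand: fixed wooden bridge-shaped stand, 44 (x) x 96 (y) mm, 68 mm high; origin at the centre of its underside, z up. Two through slots 12 (x) x 24 (y) mm at y = -27 and +27 mm, one for each gauge. The taper gauge's tip hangs 8 mm above the bench and must rise over 60 mm to be clear of the stand
- plug_gauge: bystander: loose steel plug gauge, 7 mm round pin, 30 mm collar, round handle of 14 mm diameter whose top is 101 mm above its origin, in the stand's other slot; origin on its axis, 8 mm above the bench
- gap_jig: fixed jig: grey base 92 (x) x 58 (y) x 12 mm (z) with two upright steel plates, each 46 mm long (y), 8 mm thick, tops 78 mm above the bench and rounded with 4 mm radius as a lead-in. Origin on the bench under the gap, z up, x across the gap, y along it. Fixed plate (two buttresses) on the -x side, inner face at x = -2.25 mm; sprung plate on the +x side. The gap is open from above
- gap_mouth (a point): middle of the gap's mouth (jig's x = 0, y = 0), level with the plates' tops, 78 mm above the bench, at most 1 mm off the gap's middle plane; axes as the jig's. The gap at rest is unknown, 3.5 to 5.5 mm, so the gauge meets both plates when its tip is some 19 to 39 mm below this point
- sprung_plate (a joint): how far the sprung plate is pushed back along the jig's +x, in m: 0 at rest, 0.0035 at its stop. Spring of 3 N per mm with 0.9 N preload. Each mm takes 10 mm more depth of the gauge; at 1 mm the gauge is pinched with about 4 N a side and resists going deeper with some 3 to 8 N
- sprung_lip (a point): middle of the top of the sprung plate, 78 mm above the bench, 4 mm behind its inner face
- side_panel: obstacle: fixed upright wooden partition right of the work, parallel to world x, 25 mm thick; it stands 0.28 m high, from 0.2 m nearer the robot than its origin to 0.2 m farther; origin at its foot, mid-thickness
- bench_lamp: obstacle: fixed lamp with a wide shade (some 0.25 m across, low over the bench) left of the work; its shade reaches no nearer to the work than y = 0.33 m in the robot's frame
- movement: bystander: a round clock movement, 34 mm across and 12 mm high, lying near the front edge
- cream_pot: bystander: a white pot, 46 mm across and 47 mm high, left of the work
- oil_cup: bystander: a small white oil cup with a stick, 28 mm across and 58 mm high, left of the work
- tweezers: bystander: short dark tweezers, 75 mm long, lying near the front edge

How it is judged:
On the way, in this order (a step that is already met when the one before it is completed fails the run):
1. the taper gauge is held clear above the stand (contact force between the fingers and taper_gauge above 1 N and height (world z) of taper_gauge above 0.074 m), for 0.1 s.
2. its tip is between the jig's plates, held upright (y of taper_gauge in the frame of gap_jig between -0.013 and 0.013 m and x of taper_gauge in the frame of gap_jig between -0.008 and 0.008 m and contact force between the fingers and taper_gauge above 1 N and z of taper_gauge in the frame of gap_jig below 0.07 m and angle between taper_gauge's own z axis and vertical below 0.2 rad), for 0.1 s.
3. it is snug between both plates and held still (value of joint sprung_plate between 0.0003 and 0.0022 m and contact force between taper_gauge and gap_jig above 0.5 N and contact force between taper_gauge and sprung_plate above 0.5 N and contact force between the fingers and taper_gauge above 1 N and angle between taper_gauge's own z axis and vertical below 0.12 rad and angle between the y axis of taper_gauge and the y axis of gap_jig, either way round below 0.18 rad and linear speed of taper_gauge below 0.01 m/s and z of taper_gauge in the frame of gap_jig between 0.014 and 0.068 m and y of taper_gauge in the frame of gap_jig between -0.013 and 0.013 m and x of taper_gauge in the frame of gap_jig between -0.008 and 0.008 m), for 0.3 s.
At the end, for the whole second after the job is handed in: The taper gauge is gripped, still and upright (0.12 rad), along the gap (0.18 rad), within 13 mm of its middle, tip 10 mm or more below the plate tops, clear of the base; it presses both plates (over 0.5 N), sprung plate back 0.3 to 2.2 mm; bystanders within 30 mm of their places (all of step 3 and distance of each of plug_gauge, movement, cream_pot, oil_cup, tweezers from where it was at the start of the episode below 0.03 m); the arm keeps its last pose, push and grip.
It fails at once if the gauge was forced: the sprung plate was pushed back more than 3 mm (value of joint sprung_plate above 0.003 m).
It fails at once if a bystander was moved more than 30 mm (distance of any of plug_gauge, movement, cream_pot, oil_cup, tweezers from where it was at the start of the episode above 0.03 m).
It also fails if it takes over 38 s, if anything falls off the work surface, if the arm or the gripper's body presses on something with over 40 N, if the wrist force passes 120 N, or if a joint passes its speed limit or range.

## Working session

There is one attempt and no reset: what is moved stays moved. The work goes in short steps, Python scripts to look and compute and a tool call to move; the robot and the scene stay as the last step left them, time stands still between calls to the robot, and variables do not carry over. Pictures are saved under pics/ and viewed, about 8 in all and at most 12, crops included, and the job is handed in when it is done.

Besides the shell and the picture viewer there is one more tool, called after "Emit:" as name(argument=value, ...), one argument or row to a line, values as JSON. servo_tool: Moves the arm, as the interface text tells. Its arguments: {"type":"object","properties":{"turn":{"type":"array"},"linear":{"type":"array"},"fingers":{"type":"array"},"force":{"type":"number"}},"required":["turn","linear","fingers"]}

```bash
mkdir -p pics && cat > h.py <<'E'
from workcell import bot
import numpy as np, cv2
np.set_printoptions(precision=4,suppress=True)
def shot(n,f=None):
    c=bot.capture(n); im=cv2.cvtColor(np.array(c["pixels"]),cv2.COLOR_RGB2BGR)
    if f: cv2.imwrite("pics/"+f+".png",im); np.savez("pics/"+f+".npz",K=c["intrinsics"],R=c["R"],t=c["t"])
    return im
def cam(f):
    z=np.load("pics/"+f+".npz"); return z["K"],z["R"],z["t"]
def ray(c,u,v):
    K,R,t=map(np.array,c); return -R.T@t, R.T@np.linalg.solve(K,[u,v,1.])
def onz(c,u,v,z):
    o,d=ray(c,u,v); return o+d*(z-o[2])/d[2]
def proj(c,X):
    K,R,t=c; p=K@(R@np.array(X)+t); return p[:2]/p[2]
E
python3 - <<'E'
from h import *
for n in("top","side"):
    shot(n,n+"0"); K,R,t=cam(n+"0"); print(n,K,-R.T@t,R)
s=bot.observe(); print(s["t"],s["tool_pos"],s["orientation"],s["gripper_width"])
E
```

```text
top [[493.3184   0.     285.7359]
 [  0.     493.3184 207.7238]
 [  0.       0.       1.    ]] [0.3402 0.2432 1.2057] [[ 0.0296 -0.9995 -0.0051]
 [-0.9877 -0.0285 -0.1539]
 [ 0.1537  0.0096 -0.9881]]
side [[512.0251   0.     278.9732]
 [  0.     512.0251 212.6243]
 [  0.       0.       1.    ]] [-0.3941 -0.3033  0.8137] [[ 0.5221 -0.8528  0.0127]
 [-0.4522 -0.2895 -0.8436]
 [ 0.7231  0.4347 -0.5368]]
0.1 [0.1824 0.6495 0.2427] [[-0.2705 -0.9627 -0.0003]
 [-0.9627  0.2705 -0.0014]
 [ 0.0014 -0.0001 -1.    ]] 0.08769957956576015
```

View pics/top0.png

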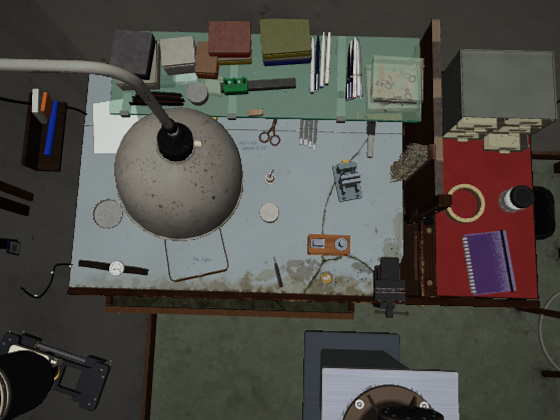

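View pics/side0.png

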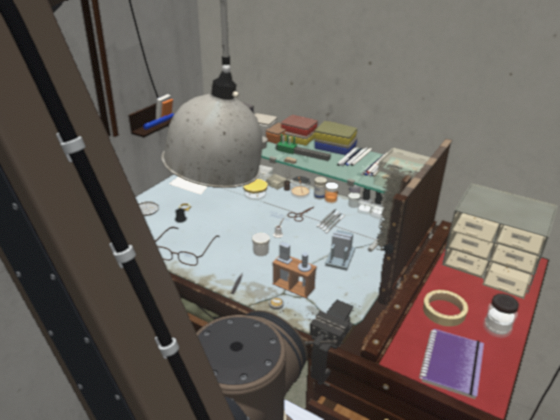

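The top view shows the stand (wood, about 328,245) with the handle at about (318,243) and the plug at about (341,243). The jig is at about (347,182), the lamp shade is centred near (178,172), and the gripper is at lower left. I'll zoom in next.

```bash
python3 - <<'E'
from h import *
a=cv2.imread("pics/top0.png")[150:265,290:380]; b=cv2.imread("pics/side0.png")[215:305,260:370]
A=cv2.resize(a,None,fx=5,fy=5,interpolation=cv2.INTER_CUBIC); cv2.imwrite("pics/ta.png",A)
B=cv2.resize(b,None,fx=6,fy=6,interpolation=cv2.INTER_CUBIC); cv2.imwrite("pics/sb.png",B)
c=cam("top0")
for z in(.15,.25,.35): print("lamp",z,[onz(c,u,v,z) for u,v in((178,172),(178,240),(243,172),(225,222))])
print("stand",onz(c,328,245,.068),"jig",onz(c,347,175,.078),"panel",onz(c,433,22,.28),onz(c,437,150,.28))
E
```

```text
lamp 0.15 [array([0.5769, 0.492 , 0.15  ]), array([0.4277, 0.4826, 0.15  ]), array([0.5809, 0.3495, 0.15  ]), array([0.4695, 0.3836, 0.15  ])]
lamp 0.25 [array([0.5544, 0.4685, 0.25  ]), array([0.4194, 0.4599, 0.25  ]), array([0.5581, 0.3394, 0.25  ]), array([0.4572, 0.3703, 0.25  ])]
lamp 0.35 [array([0.532 , 0.4449, 0.35  ]), array([0.4111, 0.4372, 0.35  ]), array([0.5353, 0.3294, 0.35  ]), array([0.445, 0.357, 0.35 ])]
stand [0.433  0.1543 0.068 ] jig [0.5971 0.1134 0.078 ] panel [ 0.8712 -0.033   0.28  ] [ 0.6054 -0.0364  0.28  ]
```

View pics/ta.png

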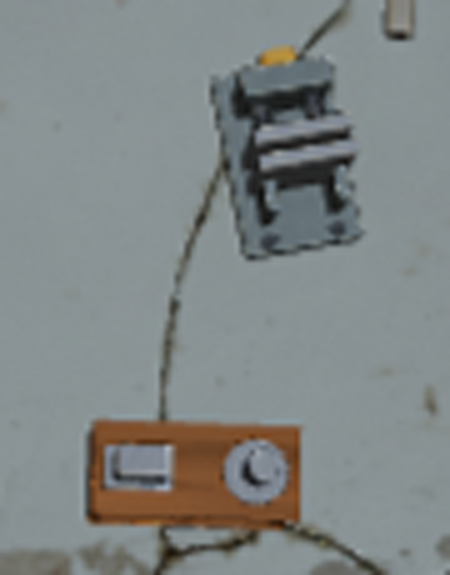

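View pics/sb.png

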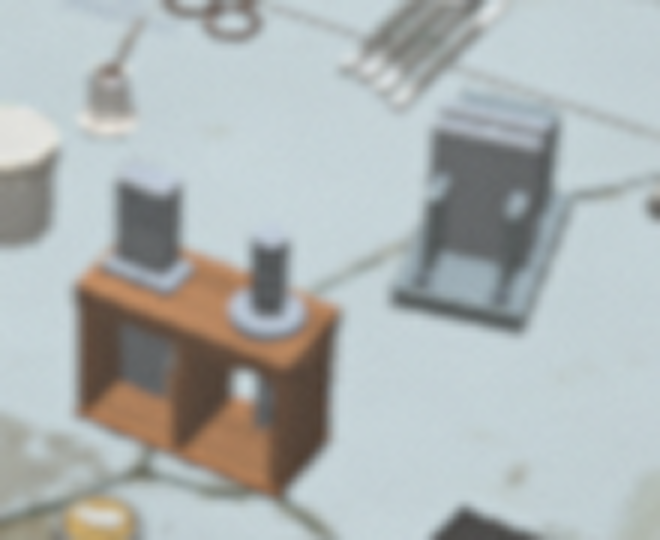

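Crop of the top view: handle top at about (143,460) and plug top at about (262,467) in crop pixels. The plate-top strips are centred near (305,128) and (307,155), and the buttressed (fixed) plate is on the robot's side, so jig +x points away from the robot. The side crop shows the handle top at about (150,180). Next I'll measure these.

```bash
python3 - <<'E'
from h import *
im=cv2.imread("pics/top0.png"); c=cam("top0")
g=im.min(2).astype(int)
print("handle\n",g[236:252,308:328]); print("plates\n",g[170:188,338:364])
# stand top mask
hsv=cv2.cvtColor(im,cv2.COLOR_BGR2HSV); m=cv2.inRange(hsv,(5,120,110),(20,255,255)); m[:230]=0;m[262:]=0;m[:,:300]=0;m[:,356:]=0
cn=max(cv2.findContours(m,cv2.RETR_EXTERNAL,cv2.CHAIN_APPROX_NONE)[0],key=cv2.contourArea)
P=np.array([onz(c,*p[0],.068)[:2] for p in cn],np.float32); print("stand",cv2.minAreaRect(P))
si=cv2.imread("pics/side0.png"); cs=cam("side0"); print("side\n",si.min(2)[240:252,274:296])
E
```

```text
handle
 [[ 58  41  45  46  46  46  45  45  45  45  46  46  46  45  46  46  46  45
   46  45]
 [ 37  40  44  44  44  44  44  44  44  44  44  45  44  44  45  43  44  46
   45  44]
 [ 35  38  40  39  36  41  39  53  52  31  23  24  24  23  23  36  38  39
   41  42]
 [ 36  34  44 123 128 113 120 126 128 119 117 120 119 118 119 164 118  51
   38  40]
 [ 34  33  46 129 115 100 126 131 127 126 128 131 128 130 131 158 115  49
   36  39]
 [ 35  37  42 124  95  93 126 129 125 127 129 129 129 130 130 152 111  48
   38  41]
 [ 36  38  45 123  88  95 125 126 126 129 129 129 129 131 129 149 109  51
   42  43]
 [ 35  43  42 125  91  97 124 127 128 131 127 129 132 131 128 149 110  53
   44  46]
 [ 33  42  43 127  81  68 125 135 137 139 141 146 149 150 151 152 105  54
   46  46]
 [ 30  40  45 126  90  37  62  71  65  69  66  70  74  61  66 109  94  53
   47  48]
 [ 44  44  49 126 128 100  94  95  93  96  74  70  70  66  63 117  84  43
   43  43]
 [ 36  44  35  94 109 112 119 123 128 124 112 109 108 140 149 155  98  44
   41  43]
 [ 34  45  45  54  59  62  66  67  70  68  71  70  70  87  90  91  60  4
[... 2774 characters left out ...]
0 189 191 194 193 192 193 198
  199 199 197 199]
 [198 198 198 195 182 159 141 146 160 174 182 189 191 191 183 176 181 193
  198 198 198 198]
 [199 199 199 195 177 141 111 109 123 139 156 171 178 177 160 149 168 191
  199 198 198 198]
 [197 198 198 193 176 141 104  92  93 104 119 132 140 140 126 126 159 190
  197 197 198 198]
 [198 198 198 196 177 142 106  91  89  92  96 100 103 105 100 115 159 190
  198 197 198 198]
 [198 197 198 194 177 141 105  93  91  91  92  92  91  92  93 115 159 189
  198 198 197 197]
 [197 199 197 195 176 140 105  93  92  91  92  92  90  90  93 114 161 191
  197 199 198 198]
 [197 198 197 195 177 142 106  94  91  90  90  90  90  92  95 116 159 191
  199 197 198 198]]
```

```bash
python3 - <<'E'
from h import *
c=cam("top0"); g=cv2.imread("pics/top0.png").min(2).astype(float)
print("handle top", onz(c,318.2,241.7,.115)); cs=cam("side0")
print("pred handle top px", proj(c,[.436,.18,.115]), proj(cs,[.436,.18,.115]))
U2=[];L1=[];L2=[]
for u in range(343,358):
    # gap minimum tracked along the tilted line
    v0=179.2-0.24*(u-343)-.5
    r=int(round(v0)); seg=range(r-2,r+3); m=min(seg,key=lambda v:g[v,u])
    v=m
    while g[v,u]<95: v-=1
    L1.append((u,v+(g[v,u]-95)/(g[v,u]-g[v+1,u])))
    v=m
    while g[v,u]<95: v+=1
    U2.append((u,v-(g[v,u]-95)/(g[v,u]-g[v-1,u])))
    while g[v,u]>=95: v+=1
    L2.append((u,v-1+(g[v-1,u]-95)/(g[v-1,u]-g[v,u])))
for n,E,z in(("L1",L1,.076),("U2",U2,.075),("L2",L2,.076)):
    P=np.array([onz(c,*e,z)[:2] for e in E]); k,b=np.polyfit(P[:,1],P[:,0],1)
    print(n,"slope dx/dy",k,"res",np.std(P[:,0]-k*P[:,1]-b),"x at y=.11:",k*.11+b)
for e in((340.7,176),(359.0,173.2),(341.7,182),(360.2,179)): print("ends",e,onz(c,*e,.078))
E
```

```text
handle top [0.4359 0.1798 0.115 ]
pred handle top px [318.1    241.6334] [284.3198 244.656 ]
L1 slope dx/dy -0.20731316207592712 res 0.00029624243577928164 x at y=.11: 0.5931380621703447
U2 slope dx/dy -0.19831711832918852 res 0.000512954927846938 x at y=.11: 0.5872501832144019
L2 slope dx/dy -0.22055427995028767 res 0.0003005589122348985 x at y=.11: 0.5802463160768857
ends (340.7, 176) [0.5943 0.1281 0.078 ]
ends (359.0, 173.2) [0.6022 0.0855 0.078 ]
ends (341.7, 182) [0.58   0.1256 0.078 ]
ends (360.2, 179) [0.5884 0.0826 0.078 ]
```

Emit:
servo_tool(
  turn=[
    [0, 0, 0],
    [0, 0, 0],
    [0, 0, 0.1],
    [0, 0, 0.12],
    [0, 0, 0.12],
    [0, 0, 0.12],
    [0, 0, 0.12],
    [0, 0, 0.12],
    [0, 0, 0.12],
  ],
  linear=[
    [3.85, -1.1, 0],
    [3.85, -1.1, 0],
    [3.85, -1.1, 0],
    [3.0, -0.8, 0],
    [2.5, -0.3, 0],
    [0, 0, 0],
    [0, 0, 0],
    [0, 0, 0],
    [0, 0, 0],
  ],
  fingers=[6, 6, 6, 6, 6, 6, 6, 6, 6],
)

```text
t: 0.85
tool_pos: [0.1702, 0.475, 0.2436]
orientation: [[-0.891, -0.454, -0.0], [-0.454, 0.891, 0.0], [0.0, 0.0, -1.0]]
force: [0.8, 0.7, 0.1]
gripper_width: 0.0601
```

Emit:
servo_tool(
  turn=[
    [0, 0, 0],
    [0, 0, 0],
    [0, 0, 0],
    [0, 0, 0],
    [0, 0, 0],
    [0, 0, 0],
    [0, 0, 0],
    [0, 0, 0.118],
    [0, 0, 0.118],
    [0, 0, 0.118],
    [0, 0, 0.117],
    [0, 0, 0],
    [0, 0, 0],
    [0, 0, 0],
    [0, 0, 0],
    [0, 0, 0],
    [0, 0, 0],
    [0, 0, 0],
  ],
  linear=[
    [-0.39, -3.33, 0],
    [-0.39, -3.33, 0],
    [-0.39, -3.33, 0],
    [-0.39, -3.33, 0],
    [-0.39, -3.33, 0],
    [-0.39, -3.33, 0],
    [-0.39, -3.33, 0],
    [0, 0, 0],
    [0, 0, 0],
    [0, 0, 0],
    [0, 0, 0],
    [-2.72, -2.0, 0],
    [-2.72, -2.0, 0],
    [-2.72, -2.0, 0],
    [-2.72, -2.0, 0],
    [-2.72, -2.0, 0],
    [0, 0, 0],
    [0, 0, 0],
  ],
  fingers=[6, 6, 6, 6, 6, 6, 6, 6, 6, 6, 6, 5, 5, 5, 5, 5, 5, 5],
)

```text
t: 2.35
tool_pos: [0.4389, 0.1803, 0.2428]
orientation: [[-1.0, -0.002, -0.001], [-0.002, 1.0, -0.001], [0.001, -0.001, -1.0]]
force: [0.4, 0.2, -0.2]
gripper_width: 0.0501
```

Emit:
servo_tool(
  turn=[
    [0, 0, 0],
    [0, 0, 0],
    [0, 0, 0],
    [0, 0, 0],
    [0, 0, 0],
    [0, 0, 0],
    [0, 0, 0],
  ],
  linear=[
    [0.29, 0, 2],
    [0, 0, 2.5],
    [0, 0, 2.5],
    [0, 0, 2.0],
    [0, 0, 1],
    [0, 0, 0],
    [0, 0, 0],
  ],
  fingers=[5, 5, 5, 5, 5, 5, 5],
)

```text
t: 2.93
tool_pos: [0.4347, 0.1821, 0.1435]
orientation: [[-1.0, -0.007, -0.001], [-0.007, 1.0, -0.001], [0.001, -0.001, -1.0]]
force: [-0.1, -0.2, 0.5]
gripper_width: 0.05
```

```bash
python3 - <<'E'
from h import *
print(bot.observe()["tool_pos"])
a=shot("top","top1")[205:275,280:380]; b=shot("side","side1")[200:310,250:350]
A=cv2.resize(a,(500,350),interpolation=cv2.INTER_CUBIC); B=cv2.resize(b,(300,350),interpolation=cv2.INTER_CUBIC)
cv2.imwrite("pics/v1.png",np.hstack([A,B]))
E
```

```text
[0.4347 0.1821 0.1435]
```

View pics/v1.png

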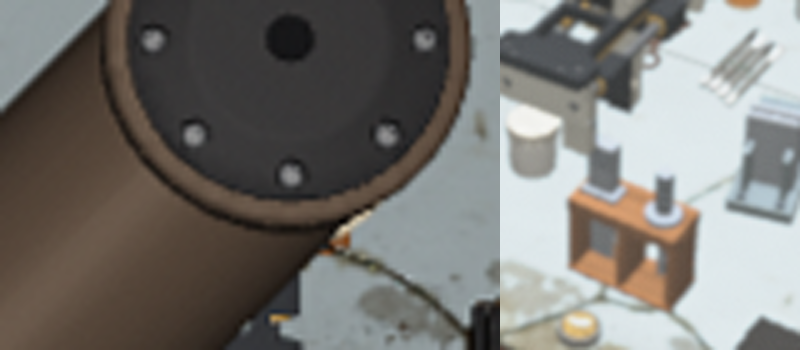

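The top view is blocked by the wrist. The side view shows the near finger just above the handle, which is still standing in its slot. I'll trim the offset, go down and grip.

Emit:
servo_tool(
  turn=[
    [0, 0, 0],
    [0, 0, 0],
    [0, 0, 0],
    [0, 0, 0],
    [0, 0, 0],
  ],
  linear=[
    [-0.13, -0.22, 0],
    [0, 0, 1.6],
    [0, 0, 2],
    [0, 0, 1],
    [0, 0, 0],
  ],
  fingers=[5, 5, 5, 5, 5],
  force=20,
)

```text
t: 3.45
tool_pos: [0.4359, 0.1788, 0.0964]
orientation: [[-1.0, -0.006, -0.002], [-0.006, 1.0, -0.001], [0.002, -0.001, -1.0]]
force: [-0.3, 0.6, -1.1]
gripper_width: 0.0498
```

Emit:
servo_tool(
  turn=[
    [0, 0, 0],
    [0, 0, 0],
    [0, 0, 0],
    [0, 0, 0],
    [0, 0, 0],
    [0, 0, 0],
    [0, 0, 0],
    [0, 0, 0],
    [0, 0, 0],
    [0, 0, 0],
    [0, 0, 0],
    [0, 0, 0],
  ],
  linear=[
    [0, 0, 0],
    [0, 0, 0],
    [0, 0, 0],
    [0, 0, 0],
    [0, 0, 0],
    [0, 0, 0],
    [0, 0, 0],
    [0, 0, 0],
    [0, 0, 0],
    [0, 0, 0],
    [0, 0, 0],
    [0, 0, 0],
  ],
  fingers=[3, 2, 1.2, 1.2, 1.2, 1.2, 1.2, 1.2, 1.2, 1.2, 1.2, 1.2],
  force=25,
)

```text
t: 4.45
tool_pos: [0.4366, 0.1795, 0.0978]
orientation: [[-1.0, -0.006, 0.0], [-0.006, 1.0, 0.0], [-0.0, 0.0, -1.0]]
force: [-2.6, 0.1, 5.7]
gripper_width: 0.0142
```

Emit:
servo_tool(
  turn=[
    [0, 0, 0],
    [0, 0, 0],
    [0, 0, 0],
    [0, 0, 0],
    [0, 0, 0],
    [0, 0, 0],
    [0, 0, 0],
    [0, 0, 0],
    [0, 0, 0],
  ],
  linear=[
    [0, 0, -0.5],
    [0, 0, -1],
    [0, 0, -1.5],
    [0, 0, -1.5],
    [0, 0, -1.5],
    [0, 0, -1.5],
    [0, 0, -1.5],
    [0, 0, -1],
    [0, 0, 0],
  ],
  fingers=[0.8, 0.8, 0.8, 0.8, 0.8, 0.8, 0.8, 0.8, 0.8],
)

```text
t: 5.2
tool_pos: [0.4375, 0.1801, 0.1996]
orientation: [[-1.0, -0.006, 0.003], [-0.006, 1.0, 0.002], [-0.003, 0.002, -1.0]]
force: [0.1, 0.2, -0.6]
gripper_width: 0.014
```

```bash
python3 - <<'E'
from h import *
print(bot.observe()["tool_pos"])
b=shot("side","side2")[170:310,220:380]
cv2.imwrite("pics/v2.png",cv2.resize(b,None,fx=4,fy=4,interpolation=cv2.INTER_CUBIC))
E
```

```text
[0.4375 0.1801 0.1996]
```

View pics/v2.png

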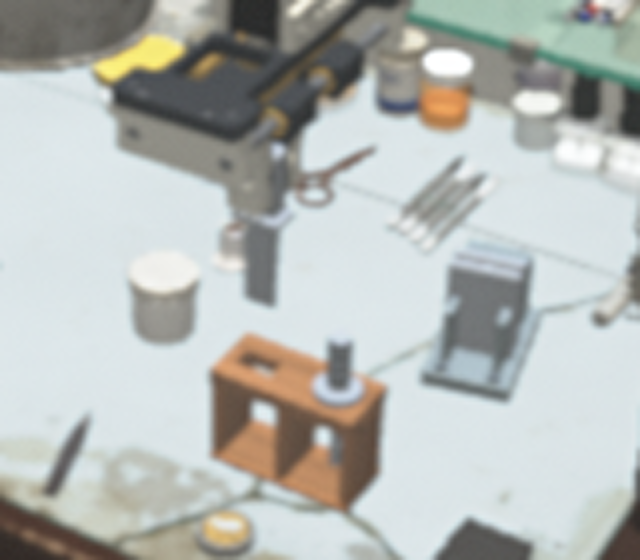

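The side view shows the gauge gripped and upright, its tip near crop (262,300), clear of the stand. The plug is still in its slot. Next I'll move over the jig.

Emit:
servo_tool(
  turn=[
    [0, 0, -0.1],
    [0, 0, -0.1],
    [0, 0, 0],
    [0, 0, 0],
    [0, 0, 0],
    [0, 0, 0],
    [0, 0, 0],
    [0, 0, 0],
    [0, 0, 0],
    [0, 0, 0],
    [0, 0, 0],
    [0, 0, 0],
    [0, 0, 0],
  ],
  linear=[
    [0, 0, 0],
    [0, 0, 0],
    [-1.69, -1.3, 0],
    [-1.69, -1.3, 0],
    [-1.69, -1.3, 0],
    [-1.69, -1.3, 0],
    [-1.69, -1.3, 0],
    [-1.69, -1.3, 0],
    [-1.69, -1.3, 0],
    [-1.69, -1.3, 0],
    [0, 0, 0],
    [0, 0, 0],
    [0, 0, 0],
  ],
  fingers=[0.8, 0.8, 0.8, 0.8, 0.8, 0.8, 0.8, 0.8, 0.8, 0.8, 0.8, 0.8, 0.8],
)

```text
t: 6.33
tool_pos: [0.5894, 0.1051, 0.1961]
orientation: [[-0.979, -0.204, -0.002], [-0.204, 0.979, -0.001], [0.003, -0.0, -1.0]]
force: [-0.2, -0.1, -0.9]
gripper_width: 0.0139
```

```bash
python3 - <<'E'
from h import *
s=bot.observe();p=s["tool_pos"];R=np.array(s["orientation"]);print(p,R,s["force"])
y=.205; tgt=np.array([.591,.1055,p[2]]); print("delta tool cm",R.T@(tgt-p)*100)
A=shot("top","top3")[140:220,290:390]; b=shot("side","side3")[150:300,290:390]
cv2.imwrite("pics/v3.png",np.hstack([cv2.resize(A,(400,320),interpolation=cv2.INTER_CUBIC)[:, :],cv2.resize(b[60:140],(400,320),interpolation=cv2.INTER_CUBIC)]))
E
```

```text
[0.5894 0.1051 0.1961] [[-0.979  -0.2039 -0.0024]
 [-0.2039  0.979  -0.0008]
 [ 0.0025 -0.0003 -1.    ]] [-0.1718 -0.1116 -0.9192]
delta tool cm [-0.1695  0.0083 -0.0004]
```

View pics/v3.png

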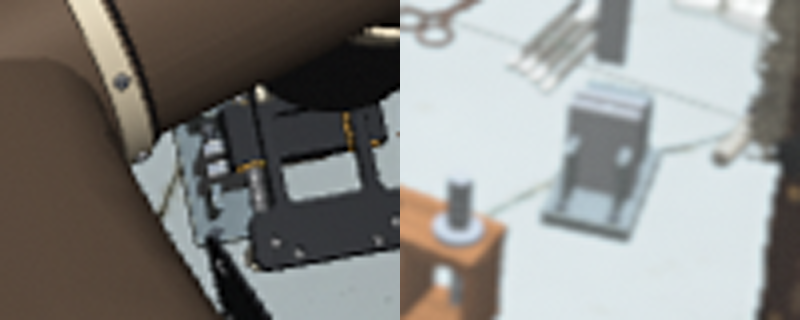

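The side view shows the blade tip at about crop (612,61), above the plate tops at about (612,95). The wrist mostly hides the jig in the top view. I'll compare tip and plates within the side image.

```bash
python3 - <<'E'
from h import *
c=cam("side3"); g=cv2.imread("pics/side3.png").min(2)
s=bot.observe();p=s["tool_pos"]
y=.205; X=np.array([np.cos(y),np.sin(y),0]);Y=np.array([-np.sin(y),np.cos(y),0])
tip=np.array([p[0],p[1],p[2]-.0898])
print("tip corners pred",[proj(c,tip+b*.01*Y).round(2) for b in(1,-1)], "tip z",tip[2])
J=np.array([.591,.1055,0])
for n,x in(("fixed",-6.25),("gap",0),("sprung",6.25)): print(n,[proj(c,J+X*x/1e3+Y*b+[0,0,.078]).round(2) for b in(.023,-.023)])
print("     ",list(range(328,356)))
for v in range(218,242): print(v,g[v,328:356])
E
```

```text
tip corners pred [array([337.97, 225.09]), array([345.85, 226.7 ])] tip z 0.10725761305299021
fixed [array([331.76, 234.75]), array([349.69, 238.51])]
gap [array([332.39, 233.42]), array([350.26, 237.15])]
sprung [array([333.02, 232.1 ]), array([350.83, 235.81])]
      [328, 329, 330, 331, 332, 333, 334, 335, 336, 337, 338, 339, 340, 341, 342, 343, 344, 345, 346, 347, 348, 349, 350, 351, 352, 353, 354, 355]
218 [164 168 158 149 152 164 166 160 163 166 157 130 116 111 112 112 111 114
 139 185 217 223 222 221 221 221 220 221]
219 [164 156 145 150 161 167 163 165 179 185 165 133 115 113 112 111 110 115
 144 188 218 223 222 221 221 221 220 221]
220 [155 144 140 149 159 158 165 180 190 181 155 126 115 112 112 111 111 117
 149 194 219 223 222 221 220 221 221 221]
221 [140 141 144 147 146 153 172 187 184 163 139 118 110 112 111 113 111 121
 156 198 220 222 222 221 221 221 221 221]
222 [139 149 154 149 151 162 178 178 168 157 138 117 110 111 111 112 111 124
 161 201 221 223 222 222 222 221 221 221]
223 [151 156 152 158 166 172 171 163 168 175 158 127 111 109 110 111 108 124
 165 204 222 223 
[... 1466 characters left out ...]
221 205 183 170 175 182 187 191 191 190 192 195 193 183 176 173
 173 177 180 183 176 152 146 181 215 223]
237 [223 223 220 196 158 136 137 144 151 159 168 177 185 193 196 192 191 190
 185 183 176 167 148 126 136 184 216 222]
238 [222 223 220 190 150 121 117 119 123 126 132 137 146 155 161 169 176 183
 189 191 187 172 144 118 140 187 216 222]
239 [222 223 219 188 144 119 116 116 115 116 118 118 119 120 125 133 139 147
 155 162 168 161 135 117 146 193 218 222]
240 [223 223 218 187 143 119 117 116 116 115 116 116 115 115 115 115 117 117
 122 128 133 128 114 115 155 199 219 221]
241 [222 224 217 184 139 118 116 116 117 118 117 116 116 117 116 114 113 114
 115 113 114 112 104 115 157 201 221 222]
```

Tip and plates agree with the prediction to about 1 mm in the side view. I'll shift 1.7 mm in x and enter the mouth.

Emit:
servo_tool(
  turn=[
    [0, 0, 0],
    [0, 0, 0],
    [0, 0, 0],
    [0, 0, 0],
    [0, 0, 0],
    [0, 0, 0],
    [0, 0, 0],
    [0, 0, 0],
    [0, 0, 0],
  ],
  linear=[
    [-0.17, 0, 0.7],
    [0, 0, 1.0],
    [0, 0, 0.5],
    [0, 0, 0.4],
    [0, 0, 0.4],
    [0, 0, 0.4],
    [0, 0, 0.4],
    [0, 0, 0],
    [0, 0, 0],
  ],
  fingers=[0.8, 0.8, 0.8, 0.8, 0.8, 0.8, 0.8, 0.8, 0.8],
)

```text
t: 7.18
tool_pos: [0.5919, 0.1056, 0.1594]
orientation: [[-0.979, -0.204, -0.0], [-0.204, 0.979, -0.0], [0.0, -0.0, -1.0]]
force: [0.5, 0.4, -0.9]
gripper_width: 0.0138
```

```bash
cat > st.py <<'E'
from h import *
s=bot.observe();p=s["tool_pos"];R=np.array(s["orientation"])
F=np.array(s["force"]);print("t",s["t"],"p",p,"tip z",p[2]-.0898,"Ftool",R.T@F,"tq tool",R.T@np.array(s["wrist_torque"]),"w",s["gripper_width"])
d=R.T@(np.array([.591,.1055,p[2]])-p); print("jigcentre in tool mm",d*1000,"R2",R[2])
E
python3 st.py
```

```text
t 7.1833 p [0.5919 0.1056 0.1594] tip z 0.06955478366045677 Ftool [-0.5915  0.3348  0.898 ] tq tool [-0.0449 -0.1273 -0.0146] w 0.013767051547548932
jigcentre in tool mm [0.8748 0.0782 0.0003] R2 [ 0.0004 -0.0001 -1.    ]
```

Emit:
servo_tool(
  turn=[
    [0, 0, 0],
    [0, 0, 0],
    [0, 0, 0],
    [0, 0, 0],
    [0, 0, 0],
    [0, 0, 0],
  ],
  linear=[
    [0, 0, 0.25],
    [0, 0, 0.25],
    [0, 0, 0.25],
    [0, 0, 0.25],
    [0, 0, 0],
    [0, 0, 0],
  ],
  fingers=[0.8, 0.8, 0.8, 0.8, 0.8, 0.8],
)

```text
t: 7.68
tool_pos: [0.5918, 0.1056, 0.1493]
orientation: [[-0.979, -0.204, -0.0], [-0.204, 0.979, -0.0], [0.001, -0.0, -1.0]]
force: [-0.8, 0.0, -2.0]
gripper_width: 0.0138
```

```bash
python3 st.py; python3 - <<'E'
from h import *
b=shot("side","side4")[195:265,310:380]
cv2.imwrite("pics/v4.png",cv2.resize(b,None,fx=8,fy=8,interpolation=cv2.INTER_CUBIC))
E
```

```text
t 7.6833 p [0.5918 0.1056 0.1493] tip z 0.05948666482371749 Ftool [0.7876 0.1909 1.9837] tq tool [-0.0765  0.2399  0.033 ] w 0.013819716059510972
jigcentre in tool mm [0.7628 0.0385 0.0004] R2 [ 0.0005 -0.0001 -1.    ]
```

View pics/v4.png

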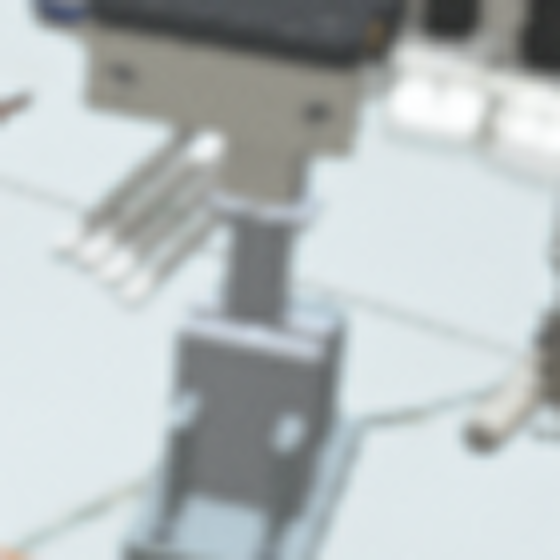

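The side view shows the blade inside the gap, roughly mid-length, with the tip about 18 mm down. Lateral force is slight and toward jig −x, suggesting light contact with the sprung plate. I'll shift 0.7 mm toward the fixed plate and continue.

Emit:
servo_tool(
  turn=[
    [0, 0, 0],
    [0, 0, 0],
    [0, 0, 0],
    [0, 0, 0],
  ],
  linear=[
    [0.07, 0, 0],
    [0, 0, 0],
    [0, 0, 0],
    [0, 0, 0],
  ],
  fingers=[0.8, 0.8, 0.8, 0.8],
)

```text
t: 8.07
tool_pos: [0.5914, 0.1056, 0.1498]
orientation: [[-0.979, -0.205, 0.0], [-0.205, 0.979, 0.0], [-0.0, 0.0, -1.0]]
force: [0.9, 0.1, -1.4]
gripper_width: 0.0136
```

```bash
python3 st.py
```

```text
t 8.0667 p [0.5914 0.1056 0.1498] tip z 0.059956321450585895 Ftool [-0.8748 -0.0942  1.3859] tq tool [-0.096  -0.0426 -0.0095] w 0.01362430832189685
jigcentre in tool mm [ 0.4157 -0.0123 -0.0002] R2 [-0.0005  0.0001 -1.    ]
```

Emit:
servo_tool(
  turn=[
    [0, 0, 0],
    [0, 0, 0],
    [0, 0, 0],
    [0, 0, 0],
  ],
  linear=[
    [0, 0, 0.2],
    [0, 0, 0.2],
    [0, 0, 0],
    [0, 0, 0],
  ],
  fingers=[0.8, 0.8, 0.8, 0.8],
)

```text
t: 8.4
tool_pos: [0.5911, 0.1055, 0.1453]
orientation: [[-0.979, -0.205, -0.0], [-0.205, 0.979, -0.0], [0.0, -0.0, -1.0]]
force: [0.2, 0.3, -0.2]
gripper_width: 0.0143
```

```bash
python3 st.py
```

```text
t 8.4 p [0.5911 0.1055 0.1453] tip z 0.055477771460692896 Ftool [-0.2062  0.2155  0.2368] tq tool [-0.0118 -0.0786 -0.0506] w 0.014268929937078009
jigcentre in tool mm [0.116  0.0195 0.0001] R2 [ 0.0005 -0.0001 -1.    ]
```

Emit:
servo_tool(
  turn=[
    [0, 0, 0],
    [0, 0, 0],
    [0, 0, 0],
    [0, 0, 0],
  ],
  linear=[
    [0, 0, 0.2],
    [0, 0, 0.2],
    [0, 0, 0],
    [0, 0, 0],
  ],
  fingers=[0.8, 0.8, 0.8, 0.8],
)

```text
t: 8.73
tool_pos: [0.5912, 0.1055, 0.1413]
orientation: [[-0.979, -0.205, -0.0], [-0.205, 0.979, -0.0], [0.0, -0.0, -1.0]]
force: [-0.4, -0.1, -0.5]
gripper_width: 0.0138
```

Emit:
servo_tool(
  turn=[
    [0, 0, 0],
  ],
  linear=[
    [0, 0, 0],
  ],
  fingers=[0.8],
)

```text
t: 8.82
tool_pos: [0.5913, 0.1055, 0.1416]
orientation: [[-0.979, -0.205, 0.0], [-0.205, 0.979, -0.0], [-0.0, -0.0, -1.0]]
force: [-0.3, 0.2, -0.3]
gripper_width: 0.014
```

Emit:
servo_tool(
  turn=[
    [0, 0, 0],
    [0, 0, 0],
    [0, 0, 0],
    [0, 0, 0],
  ],
  linear=[
    [0, 0, 0.2],
    [0, 0, 0.1],
    [0, 0, 0],
    [0, 0, 0],
  ],
  fingers=[0.8, 0.8, 0.8, 0.8],
)

```text
t: 9.15
tool_pos: [0.5912, 0.1055, 0.1384]
orientation: [[-0.979, -0.205, -0.0], [-0.205, 0.979, -0.0], [0.0, -0.0, -1.0]]
force: [-0.3, -1.0, -1.5]
gripper_width: 0.014
```

Emit:
servo_tool(
  turn=[
    [0, 0, 0],
  ],
  linear=[
    [0, 0, 0],
  ],
  fingers=[0.8],
)

```text
t: 9.23
tool_pos: [0.5912, 0.1055, 0.1385]
orientation: [[-0.979, -0.205, -0.0], [-0.205, 0.979, -0.0], [0.0, -0.0, -1.0]]
force: [0.1, 0.5, -0.3]
gripper_width: 0.0136
```

```bash
python3 st.py
```

```text
t 9.2333 p [0.5912 0.1055 0.1385] tip z 0.048714416973537525 Ftool [-0.1623  0.5099  0.3266] tq tool [-0.0343  0.0902  0.0041] w 0.013607758013095113
jigcentre in tool mm [ 0.1782 -0.0018  0.    ] R2 [ 0.0002 -0.     -1.    ]
```

Emit:
servo_tool(
  turn=[
    [0, 0, 0],
    [0, 0, 0],
    [0, 0, 0],
    [0, 0, 0],
  ],
  linear=[
    [0, 0, 0.15],
    [0, 0, 0.15],
    [0, 0, 0],
    [0, 0, 0],
  ],
  fingers=[0.8, 0.8, 0.8, 0.8],
)

```text
t: 9.57
tool_pos: [0.5912, 0.1055, 0.1354]
orientation: [[-0.979, -0.205, -0.0], [-0.205, 0.979, -0.0], [0.0, -0.0, -1.0]]
force: [-0.4, 0.7, -2.1]
gripper_width: 0.014
```

Emit:
servo_tool(
  turn=[
    [0, 0, 0],
  ],
  linear=[
    [0, 0, 0],
  ],
  fingers=[0.8],
)

```text
t: 9.65
tool_pos: [0.5912, 0.1055, 0.1354]
orientation: [[-0.979, -0.205, -0.0], [-0.205, 0.979, -0.0], [0.0, -0.0, -1.0]]
force: [1.0, 0.1, -2.5]
gripper_width: 0.0136
```

Emit:
servo_tool(
  turn=[
    [0, 0, 0],
  ],
  linear=[
    [0, 0, 0],
  ],
  fingers=[0.8],
)

```text
t: 9.73
tool_pos: [0.5912, 0.1055, 0.1354]
orientation: [[-0.979, -0.205, -0.0], [-0.205, 0.979, -0.0], [0.0, -0.0, -1.0]]
force: [1.0, -1.1, -3.5]
gripper_width: 0.0138
```

```bash
python3 st.py
```

```text
t 9.7333 p [0.5912 0.1055 0.1354] tip z 0.04557790121332618 Ftool [-0.7921 -1.2611  3.5307] tq tool [ 0.0024 -0.1806  0.0287] w 0.013846884345364624
jigcentre in tool mm [ 0.2373 -0.0009  0.    ] R2 [ 0.0001 -0.     -1.    ]
```

Emit:
servo_tool(
  turn=[
    [0, 0, 0],
    [0, 0, 0],
    [0, 0, 0],
    [0, 0, 0],
  ],
  linear=[
    [0, 0, 0.15],
    [0, 0, 0.15],
    [0, 0, 0],
    [0, 0, 0],
  ],
  fingers=[0.8, 0.8, 0.8, 0.8],
)

```text
t: 10.07
tool_pos: [0.5913, 0.1056, 0.1326]
orientation: [[-0.979, -0.205, 0.0], [-0.205, 0.979, 0.0], [-0.0, 0.0, -1.0]]
force: [0.4, -0.1, -1.4]
gripper_width: 0.0135
```

Emit:
servo_tool(
  turn=[
    [0, 0, 0],
  ],
  linear=[
    [0, 0, 0],
  ],
  fingers=[0.8],
)

```text
t: 10.15
tool_pos: [0.5913, 0.1056, 0.1325]
orientation: [[-0.979, -0.204, 0.0], [-0.204, 0.979, 0.0], [-0.0, 0.0, -1.0]]
force: [0.4, -0.7, -1.2]
gripper_width: 0.0141
```

Emit:
servo_tool(
  turn=[
    [0, 0, 0],
  ],
  linear=[
    [0, 0, 0],
  ],
  fingers=[0.8],
)

```text
t: 10.23
tool_pos: [0.5913, 0.1056, 0.1325]
orientation: [[-0.979, -0.205, 0.0], [-0.205, 0.979, 0.0], [-0.0, 0.0, -1.0]]
force: [0.4, -0.1, -2.5]
gripper_width: 0.014
```

```bash
python3 st.py
```

```text
t 10.2333 p [0.5913 0.1056 0.1325] tip z 0.04273008429097884 Ftool [-0.3293 -0.1745  2.454 ] tq tool [ 0.0685 -0.2168 -0.0369] w 0.014035868497730178
jigcentre in tool mm [ 0.3338 -0.0106 -0.0001] R2 [-0.0002  0.     -1.    ]
```

Emit:
servo_tool(
  turn=[
    [0, 0, 0],
    [0, 0, 0],
    [0, 0, 0],
    [0, 0, 0],
  ],
  linear=[
    [0, 0, 0.15],
    [0, 0, 0.15],
    [0, 0, 0],
    [0, 0, 0],
  ],
  fingers=[0.8, 0.8, 0.8, 0.8],
)

```text
t: 10.57
tool_pos: [0.5915, 0.1056, 0.1296]
orientation: [[-0.979, -0.205, 0.0], [-0.205, 0.979, 0.0], [-0.0, 0.0, -1.0]]
force: [-0.0, -0.4, -0.8]
gripper_width: 0.0138
```

Emit:
servo_tool(
  turn=[
    [0, 0, 0],
  ],
  linear=[
    [0, 0, 0],
  ],
  fingers=[0.8],
)

```text
t: 10.65
tool_pos: [0.5914, 0.1056, 0.1296]
orientation: [[-0.979, -0.205, 0.0], [-0.205, 0.979, 0.0], [-0.0, 0.0, -1.0]]
force: [0.7, 0.3, -0.0]
gripper_width: 0.0142
```

Emit:
servo_tool(
  turn=[
    [0, 0, 0],
  ],
  linear=[
    [0, 0, 0],
  ],
  fingers=[0.8],
)

```text
t: 10.73
tool_pos: [0.5914, 0.1056, 0.1296]
orientation: [[-0.979, -0.205, 0.0], [-0.205, 0.979, 0.0], [-0.0, 0.0, -1.0]]
force: [1.6, 0.1, -0.1]
gripper_width: 0.0136
```

```bash
python3 st.py; python3 - <<'E'
from h import *
b=shot("side","side5")[215:265,320:370]
cv2.imwrite("pics/v5.png",cv2.resize(b,None,fx=11,fy=11,interpolation=cv2.INTER_CUBIC))
E
```

```text
t 10.7333 p [0.5914 0.1056 0.1296] tip z 0.0397944910737703 Ftool [-1.5578 -0.2707  0.0673] tq tool [ 0.0812 -0.3949 -0.0236] w 0.013639716844227025
jigcentre in tool mm [ 0.4377 -0.0285 -0.0002] R2 [-0.0004  0.     -1.    ]
```

View pics/v5.png

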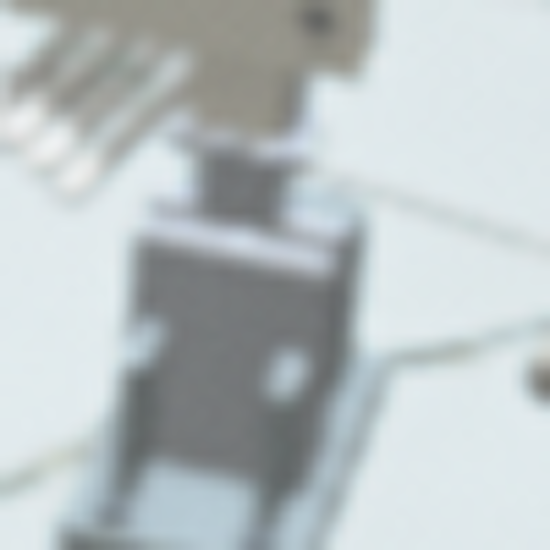

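The side view shows the blade deep in the gap, with the shoulder just above the plates. The growing moment and the x drift say the gauge now rides on the fixed plate. From here I follow the wedge's half-angle with small +x shifts.

Emit:
servo_tool(
  turn=[
    [0, 0, 0],
    [0, 0, 0],
    [0, 0, 0],
    [0, 0, 0],
  ],
  linear=[
    [-0.01, 0, 0.15],
    [-0.01, 0, 0.15],
    [0, 0, 0],
    [0, 0, 0],
  ],
  fingers=[0.8, 0.8, 0.8, 0.8],
)

```text
t: 11.12
tool_pos: [0.5916, 0.1056, 0.1266]
orientation: [[-0.979, -0.205, 0.0], [-0.205, 0.979, 0.0], [-0.0, 0.0, -1.0]]
force: [0.6, 0.2, 1.3]
gripper_width: 0.0139
```

```bash
python3 st.py
```

```text
t 11.1167 p [0.5916 0.1056 0.1266] tip z 0.036752534548251156 Ftool [-0.6443  0.1043 -1.2518] tq tool [ 0.0542 -0.3615 -0.023 ] w 0.013924938149396625
jigcentre in tool mm [ 0.5678 -0.0235 -0.0002] R2 [-0.0003  0.     -1.    ]
```

Emit:
servo_tool(
  turn=[
    [0, 0, 0],
  ],
  linear=[
    [0, 0, 0],
  ],
  fingers=[0.8],
)

```text
t: 11.2
tool_pos: [0.5915, 0.1057, 0.1265]
orientation: [[-0.979, -0.205, 0.0], [-0.205, 0.979, 0.0], [-0.0, 0.0, -1.0]]
force: [1.3, 0.3, 1.1]
gripper_width: 0.0142
```

```bash
python3 st.py
```

```text
t 11.2 p [0.5915 0.1057 0.1265] tip z 0.0367424512070532 Ftool [-1.3076  0.0024 -1.1184] tq tool [ 0.0156 -0.423  -0.0266] w 0.01420775256406684
jigcentre in tool mm [ 0.5572 -0.044  -0.0001] R2 [-0.0002  0.     -1.    ]
```

Emit:
servo_tool(
  turn=[
    [0, 0, 0],
  ],
  linear=[
    [0, 0, 0],
  ],
  fingers=[0.8],
)

```text
t: 11.28
tool_pos: [0.5916, 0.1057, 0.1266]
orientation: [[-0.979, -0.205, 0.0], [-0.205, 0.979, 0.0], [-0.0, 0.0, -1.0]]
force: [1.8, 0.2, 1.1]
gripper_width: 0.0137
```

```bash
python3 st.py
```

```text
t 11.2833 p [0.5916 0.1057 0.1266] tip z 0.036785949023055 Ftool [-1.852  -0.1346 -1.1133] tq tool [ 0.0296 -0.4527  0.0104] w 0.013683156227196024
jigcentre in tool mm [ 0.589  -0.0535 -0.0002] R2 [-0.0003  0.0001 -1.    ]
```

Emit:
servo_tool(
  turn=[
    [0, 0, 0],
    [0, 0, 0],
    [0, 0, 0],
    [0, 0, 0],
  ],
  linear=[
    [-0.015, 0, 0.15],
    [-0.015, 0, 0.15],
    [0, 0, 0],
    [0, 0, 0],
  ],
  fingers=[0.8, 0.8, 0.8, 0.8],
)

```text
t: 11.62
tool_pos: [0.5918, 0.1056, 0.1235]
orientation: [[-0.979, -0.205, 0.0], [-0.205, 0.979, 0.0], [-0.0, -0.0, -1.0]]
force: [0.1, -0.8, 1.9]
gripper_width: 0.0138
```

```bash
python3 st.py
```

```text
t 11.6167 p [0.5918 0.1056 0.1235] tip z 0.03369286790920431 Ftool [ 0.0457 -0.8035 -1.8735] tq tool [ 0.0572 -0.2289  0.0041] w 0.013782423352918884
jigcentre in tool mm [ 0.768   0.0114 -0.    ] R2 [-0.0001 -0.     -1.    ]
```

Emit:
servo_tool(
  turn=[
    [0, 0, 0],
  ],
  linear=[
    [0, 0, 0],
  ],
  fingers=[0.8],
)

```text
t: 11.7
tool_pos: [0.5918, 0.1057, 0.1235]
orientation: [[-0.979, -0.205, 0.0], [-0.205, 0.979, 0.0], [-0.0, 0.0, -1.0]]
force: [1.1, 0.6, 1.4]
gripper_width: 0.014
```

```bash
python3 st.py
```

```text
t 11.7 p [0.5918 0.1057 0.1235] tip z 0.033699897838506424 Ftool [-1.2121  0.3366 -1.3815] tq tool [ 0.0102 -0.3711  0.0197] w 0.014046581136574084
jigcentre in tool mm [ 0.7675  0.0011 -0.    ] R2 [-0.0001  0.     -1.    ]
```

Emit:
servo_tool(
  turn=[
    [0, 0, 0],
  ],
  linear=[
    [0, 0, 0],
  ],
  fingers=[0.8],
)

```text
t: 11.78
tool_pos: [0.5917, 0.1057, 0.1235]
orientation: [[-0.979, -0.205, -0.0], [-0.205, 0.979, -0.0], [0.0, 0.0, -1.0]]
force: [-0.4, -0.1, 0.9]
gripper_width: 0.0139
```

```bash
python3 st.py
```

```text
t 11.7833 p [0.5917 0.1057 0.1235] tip z 0.03366277911623071 Ftool [ 0.3888  0.013  -0.9103] tq tool [ 0.0292 -0.3189 -0.008 ] w 0.013869741083755268
jigcentre in tool mm [ 0.7247 -0.0225  0.    ] R2 [ 0.  0. -1.]
```

Emit:
servo_tool(
  turn=[
    [0, 0, 0],
    [0, 0, 0],
    [0, 0, 0],
    [0, 0, 0],
    [0, 0, 0],
    [0, 0, 0],
  ],
  linear=[
    [-0.008, 0, 0.13],
    [-0.007, 0, 0.12],
    [0, 0, 0],
    [0, 0, 0],
    [0, 0, 0],
    [0, 0, 0],
  ],
  fingers=[0.8, 0.8, 0.8, 0.8, 0.8, 0.8],
)

```text
t: 12.28
tool_pos: [0.5919, 0.1057, 0.121]
orientation: [[-0.979, -0.205, -0.0], [-0.205, 0.979, 0.0], [0.0, 0.0, -1.0]]
force: [-0.0, -0.2, 2.3]
gripper_width: 0.0139
```

```bash
python3 st.py
```

```text
t 12.2833 p [0.5919 0.1057 0.121 ] tip z 0.03123408585974717 Ftool [ 0.0766 -0.2256 -2.3451] tq tool [ 0.0351 -0.1484 -0.0492] w 0.013860840689803517
jigcentre in tool mm [0.8792 0.0085 0.    ] R2 [ 0.  0. -1.]
```

Emit:
servo_tool(
  turn=[
    [0, 0, 0],
  ],
  linear=[
    [0, 0, 0],
  ],
  fingers=[0.8],
)

```text
t: 12.37
tool_pos: [0.5919, 0.1057, 0.121]
orientation: [[-0.979, -0.205, -0.0], [-0.205, 0.979, -0.0], [0.0, -0.0, -1.0]]
force: [1.1, -0.5, 2.7]
gripper_width: 0.0142
```

```bash
python3 st.py
```

```text
t 12.3667 p [0.5919 0.1057 0.121 ] tip z 0.0312071885473372 Ftool [-1.0195 -0.6884 -2.7065] tq tool [ 0.0239 -0.144   0.0124] w 0.01415722626840848
jigcentre in tool mm [0.8731 0.0285 0.0001] R2 [ 0.0001 -0.     -1.    ]
```

Emit:
servo_tool(
  turn=[
    [0, 0, 0],
  ],
  linear=[
    [0, 0, 0],
  ],
  fingers=[0.8],
)

```text
t: 12.45
tool_pos: [0.5919, 0.1057, 0.121]
orientation: [[-0.979, -0.205, 0.0], [-0.205, 0.979, -0.0], [0.0, -0.0, -1.0]]
force: [-0.2, -0.4, 3.7]
gripper_width: 0.0137
```

```bash
python3 st.py; python3 - <<'E'
from h import *
A=shot("top","top6")[140:220,310:390]; b=shot("side","side6")[200:280,300:380]
cv2.imwrite("pics/v6.png",np.hstack([cv2.resize(x,(400,400),interpolation=cv2.INTER_CUBIC) for x in(A,b)]))
c=cam("side6"); s=bot.observe();p=np.array(s["tool_pos"])
Y=np.array([-.204,.979,0]);X=np.array([.979,.204,0])
sh=p-[0,0,.0898-.060]
print("shoulder bottom near edge pred",[proj(c,sh-X*.01+Y*k) for k in(.016,-.016)])
print(cv2.imread("pics/side6.png").min(2)[222:240,334:352])
E
```

```text
t 12.45 p [0.5919 0.1057 0.121 ] tip z 0.031247568816453533 Ftool [ 0.2458 -0.3967 -3.6863] tq tool [ 0.0434 -0.136   0.0089] w 0.013710892426507769
jigcentre in tool mm [0.8851 0.0137 0.    ] R2 [ 0. -0. -1.]
shoulder bottom near edge pred [array([334.5616, 231.5819]), array([347.1347, 234.1886])]
[[167 156 143 136 137 138 136 138 139 139 139 139 139 139 136 136 136 139]
 [171 152 137 133 134 133 133 135 136 136 137 138 135 134 135 137 137 142]
 [162 152 147 141 136 134 134 135 134 134 133 131 133 143 158 164 161 162]
 [164 170 168 151 138 135 135 136 136 136 133 129 136 159 187 199 197 195]
 [184 188 176 150 137 136 136 136 137 137 135 130 137 168 205 221 221 220]
 [212 208 184 153 138 137 138 135 137 136 133 128 138 169 207 223 225 225]
 [226 218 194 166 145 141 139 139 139 138 135 131 146 177 201 217 223 225]
 [223 214 192 166 156 157 160 159 153 145 143 151 169 192 203 209 221 225]
 [217 196 169 151 151 162 170 170 160 160 167 180 197 210 209 206 213 221]
 [215 198 174 151 138 142 146 146 146 157 177 193 199 199 199 204 201 204]
 [207 201 191 165 136 121 119 120 123 134 147 158 162 167 178 191 192 196]
 [184 179 175 161 131 116 113 112 113 113 117 130 151 168 182 188 189 189]
 [182 172 166 156 140 126 118 115 115 113 116 136 172 194 202 201 194 182]
 [195 194 193 186 175 164 156 150 145 133 126 138 167 188 197 199 195 171]
 [179 186 192 196 195 194 195 197 192 178 162 157 160 165 170 172 168 146]
 [139 147 154 164 171 181 189 199 202 197 194 190 186 181 173 161 144 123]
 [118 122 124 127 135 141 149 157 164 172 182 189 192 194 191 176 145 120]
 [117 117 118 118 119 121 120 124 127 136 141 149 158 166 171 163 138 120]]
```

View pics/v6.png

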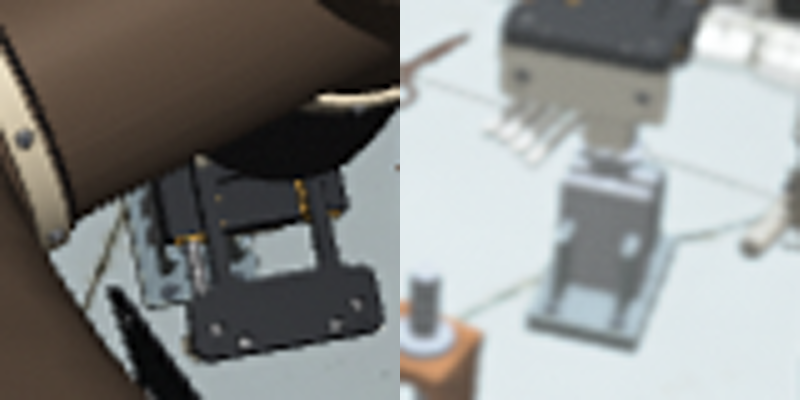

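The side view shows the shoulder still 13 mm above the plates, where the TCP pose predicts it, so the gauge has not slipped in the grip. Resistance is about 3.8 N and lateral force is near zero, so both plates press about equally. Handing in.

Emit:
servo_tool(
  turn=[
    [0, 0, 0],
    [0, 0, 0],
    [0, 0, 0],
    [0, 0, 0],
    [0, 0, 0],
    [0, 0, 0],
  ],
  linear=[
    [0, 0, 0],
    [0, 0, 0],
    [0, 0, 0],
    [0, 0, 0],
    [0, 0, 0],
    [0, 0, 0],
  ],
  fingers=[0.8, 0.8, 0.8, 0.8, 0.8, 0.8],
)

```text
t: 13.05
tool_pos: [0.5918, 0.1057, 0.121]
orientation: [[-0.979, -0.205, -0.0], [-0.205, 0.979, -0.0], [0.0, -0.0, -1.0]]
force: [0.3, -0.6, 2.5]
gripper_width: 0.0137
```

```bash
python3 st.py && python3 -c "
from workcell import bot
print(bot.job_done())"
```

```text
t 13.05 p [0.5918 0.1057 0.121 ] tip z 0.031249673579595905 Ftool [-0.1323 -0.5905 -2.4911] tq tool [ 0.1221 -0.221  -0.0393] w 0.013721816881470436
jigcentre in tool mm [0.8597 0.0141 0.    ] R2 [ 0. -0. -1.]
the job is handed in; nothing more can be done
None
```

I drew the taper gauge straight up out of its stand, turned it to line up with the jig and lowered it between the plates until it dragged. I handed the job in at 13.05 s, still holding the gauge there without moving.

- **Depth and fit:** the tip was at about z = 31 mm, some 47 mm below the plate tops. The wrist read about 2.5–3.7 N upward. Allowing for the gauge's weight, that is 3.4–4.6 N of resistance, within the 3–8 N expected.
- **Plates:** the sideways force was near zero, so both plates press about equally. The gauge was upright, with its yaw at the measured jig angle (about 0.205 rad).
- **Grip:** the side view showed no slip in the fingers.
- **Sprung plate:** I could not measure how far it was pushed back. From the forces I put it at roughly 0.8–1 mm.
- **A disagreement:** the first picture suggested a gap of about 4.6 mm (contact about 30 mm down), but the drag only began nearer 38 mm, meaning a gap of about 5.4 mm. I trusted the force. If the picture were right, the plate would be back about 1.7 mm, still within the limit.
- **Other checks:** force readings were noisy, about 1 N either way. The plug gauge was still in its slot in the last side view. I did not re-measure the other bystanders, but the arm's path kept well clear of them.

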